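Build up the panel stand on its base

TASK

Build up the stand: turn the upside-down riser over and seat it on the spigot of the base plate, hollow face down, fully home, with its square flanges lined up with the edges of the base plate. Then seat the round head, flange down, on the riser's own spigot, fully home and level. Lower each one onto its seat before releasing it, never dropping it; at the end let go of everything, and leave the jar, tub and hammer where they are.

Things in the scene. Friction and masses are not known exactly. Their poses are not given: they have to be found in the camera images.
- base_seat (a point): Base plate: a fixed square aluminium plate 120 x 120 x 14 mm with a round centring spigot (40 mm diameter, 10 mm high, top edge chamfered 3 mm) in the middle of its top. This point is at the spigot's foot, on the plate's top face, 14 mm above the table; x and y run along the plate's edges, z up. Place and yaw vary.
- riser_mid (a point): Riser: loose aluminium spool, 0.28 to 0.56 kg: two flanges 64 x 64 mm on a round column 42 mm across, 96 mm from face to face. This point is half-way between the faces on the axis; x, y along the flange edges, z from recess end to spigot end. It starts upside down on its spigot (z down, point 58 mm up). On its side it lies steady on both flanges, point 32 mm up. Finally z is up.
- riser_face (a point): Centre of the riser's recess face, 48 mm from its middle against its z; same axes. This flange is 16 mm thick; the round recess in its outer face, 44 mm in diameter and 12 mm deep, fits over a spigot. Seated, this point coincides with the base plate's point.
- riser_top (a point): Centre of the riser's other end face, 48 mm from its middle along its z; same axes. This flange is 14 mm thick and carries a round spigot (40 mm diameter, 10 mm high, chamfered) for the head; this point is at the spigot's foot.
- head_mid (a point): Head: loose aluminium piece, 62 mm high, 0.25 to 0.49 kg, starts right way up on the table. Below, a round flange 110 mm in diameter, 16 mm thick, with a recess in its underside 44 mm in diameter, 12 mm deep, that fits over a spigot; above, a plain round hub 54 mm in diameter, 46 mm high. This point is on the axis, 31 mm above the underside; z up.
- head_face (a point): Centre of the head's underside, 31 mm below the head's middle; axes as there. Seated, it coincides with the riser's spigot foot.
- jar_mid (a point): Bystander: a grey lidded jar, 68 mm in diameter, 120 mm high; this point is on its axis, 60 mm up.
- tub_mid (a point): Bystander: a white open tub 150 x 200 x 55 mm (x, y, z); this point is at its centre, 27.5 mm above its underside.
- boards_top (a point): A fixed stack of three dark boards about 150 x 200 mm (x, y), 30 mm high; this point is at the centre of its top.
- hammer_grip (a point): Bystander: a hammer 240 mm long lying on the table near the robot, up to about 35 mm high; this point is in its handle; x runs along the handle towards the head.
Things that resemble listed ones, but are neither listed nor needed, are in the scene too. What is shaped like the part that bears riser_mid but green or yellow is not meant.

How it is judged:
By the outcome, as a careful person would: the job done as asked, in the order asked, and still so for the second after the job is handed in, with the robot touching nothing.
It also fails if it takes over 72 s, if anything falls off the work surface, if the arm or the gripper's body presses on something with over 40 N, if the wrist force passes 120 N, or if a joint passes its speed limit or range.

ROBOT

A 6-joint arm with a two-finger parallel gripper is mounted at the origin on the work surface. World frame = base frame: x ahead of the robot, y to its left, z up, the work surface at z = 0. Lengths are in m, angles in rad, forces in N, time in s.
With the tool pointing down it reaches from about 0.375 to 0.9 m from the base axis. Payload 3.1 kg.
Tool frame: the origin (TCP) lies on the centre line of the jaws, within the pads' length; the fingertips stand robot.finger_overhang ahead of it and the grasp point (between the pads) lies 2 mm behind it (robot.finger_overhang is the distance from the TCP to the fingertips, in m); z points along the fingers, y is the direction in which the jaws open and shut (so a half turn about z gives the same grasp; the last joint's range is limited). The gripper opens to 87 mm and grips with 3 to 60 N. Pads are 19 mm wide; open, the fingers measure 117 mm over their backs; the gripper's body (75 mm by 190 mm) begins 51 mm behind the grasp point.
Start: joints at [1.065, 0.527, 1.433, -0, 1.181, -0.178], TCP at [0.201, 0.592, 0.24] pointing down, gripper open.
Joint ranges: [-3.08, 3.08], [-0.75, 2.2], [0.22, 2.44], [-1.43, 4.57], [0, 2.65], [-2.85, 2.85]. Speed limits (rad/s): [2.79, 2.79, 3.14, 3.14, 3.14, 3.14].

INTERFACE

Orientations are given as a unit quaternion [x, y, z, w].
In Python, from rig import robot gives the robot as it stands. The module is installed in compiled form; this text tells all that it offers.
- The arm moves only by the tool step_arm, never from a script. Its arguments are lists of equal length, an entry for each row: "slide": the shift along the tool's x, y, z in mm, a list of three; "twist": the turn about the tool's z in degrees. A call has 1 to 20 rows; each row shifts and turns the commanded pose from where the row before left it, along the tool's axes as they then stand; what a row does not reach is not made up. A row lasts 1/12 s, in which the tool goes at most 41.7 mm and 7.16 degrees, less where a joint would pass 70% of its speed; a pose out of reach is approached as far as the arm can. A call is refused whole if a number of a shift passes 41.7 or a number of a turn 7.16, either way. A call with a gripper value outside its range is refused whole. "jaw" is the finger opening in mm, from 0 to 87, set as the call begins (left out, the last holds). The fingers move at their own pace and stop on an object; "force" is the grip in N (left out, the last holds). Time passes only in rows, so rows that do not move let the fingers close. It gives the time, the measured TCP pose, the force and the opening at its end, in the units of the state.
- robot.get_obs(): the state, without advancing time (a new reading comes with each control period).
- robot.camera(name): name is "scene" or "top" or "wrist"; returns a dict with "color" (420x560x3 uint8, blue, green, red), "depth" (420x560 float32, m along the optical axis (not along the pixel's ray), 0 where there is no reading), "camera_matrix" (3x3 intrinsics, pixels), "origin" and "orientation" of the camera in the world. Camera axes: x right, y down, z forward; pixel columns grow to the right and rows downward; lengths in m; the calibration is good to about 2 mm. The wrist camera is an equidistant fisheye: a pixel r from the principal point sees the ray r / f radians off the axis. A picture is of the moment at which its call begins.
- robot.hand_in(): hands the job in, once; it reports no verdict.
The state is a dict: "time": time; "q": joint angles; "joint_velocities": joint speeds; "joint_torque": joint torques, N m; "position": TCP position; "tool_rot": TCP orientation; "ft_force": force on the tool from outside, world axes, zero at the start; "moment": the same for the moment, N m; "grip_width": finger opening in m.
Only numpy, scipy, OpenCV 4.12 (cv2) and the standard library are available. Lean on these libraries where they do the work, as an engineer would, in place of code of your own. Each camera call takes 0.05 s, during which the arm holds its last target.

## Working session

There is one attempt and no reset: what is moved stays moved. The work goes in short steps, Python scripts to look and compute and a tool call to move; the robot and the scene stay as the last step left them, time stands still between calls to the robot, and variables do not carry over. Pictures are saved under pics/ and viewed, and the job is handed in when it is done.

Besides the shell and the picture viewer there is one more tool, called after "Request:" in YAML: its name, and indented under it one key for each argument. step_arm: Moves the arm, as the interface text tells. Its arguments: {"type":"object","properties":{"slide":{"type":"array","items":{"type":"array","items":{"type":"number"}}},"twist":{"type":"array","items":{"type":"number"}},"jaw":{"type":"number"},"force":{"type":"number"}},"required":["slide","twist"]}

```bash
mkdir -p pics
cat > h.py <<'E'
import numpy as np, cv2
from rig import robot
from scipy.spatial.transform import Rotation as R
def snap(n,f):
    c=robot.camera(n); cv2.imwrite('pics/'+f+'.png',c['color']); np.savez('pics/'+f+'.npz',**{k:np.asarray(v) for k,v in c.items()}); return c
def cloud(c):
    K=np.asarray(c['camera_matrix']);d=c['depth'];h,w=d.shape
    u,v=np.meshgrid(np.arange(w),np.arange(h))
    P=np.stack([(u-K[0,2])/K[0,0]*d,(v-K[1,2])/K[1,1]*d,d],-1)
    o=np.asarray(c['orientation']); M=R.from_quat(o).as_matrix() if o.size==4 else o
    return P@M.T+np.asarray(c['origin'])
E
python3 - <<'E'
from h import *
o=robot.get_obs(); print(o); print(robot.finger_overhang)
for n in('scene','top'):
    c=snap(n,n+'0'); print(n,c['origin'],c['orientation'],c['camera_matrix'])
E
```

```text
{'time': 0.0, 'q': array([ 1.06446647e+00,  5.28459875e-01,  1.43388652e+00, -9.97900975e-06,
        1.18137438e+00, -1.78506540e-01]), 'joint_velocities': array([-0.00087032,  0.00091265, -0.00062151, -0.00153631,  0.00176717,
        0.00063186]), 'joint_torque': array([-1.07222811e-03, -4.40037954e+01, -1.76596802e+01,  6.33649249e-02,
        5.80900535e-02, -1.55039261e-04]), 'position': array([0.20088131, 0.59111618, 0.23858047]), 'tool_rot': array([ 1.63176709e-01,  9.86596285e-01, -1.00383426e-03, -3.52928479e-04]), 'ft_force': array([-0.18266872, -0.62388195,  0.27828612]), 'moment': array([-0.01656972, -0.01327594,  0.00458032]), 'grip_width': 0.08703591758135445}
0.017
scene [1.36874228 0.63265671 0.7893802 ] [ 0.39095409  0.78458515 -0.42803911 -0.21991718] [[482.04845349   0.         284.44445838]
 [  0.         482.04845349 203.06536356]
 [  0.           0.           1.        ]]
top [ 0.36252164 -0.00797867  1.26470515] [ 0.70614971 -0.70597927  0.03610772 -0.04052261] [[432.78199106   0.         279.74991671]
 [  0.         432.78199106 205.01674747]
 [  0.           0.           1.        ]]
```

View pics/scene0.png

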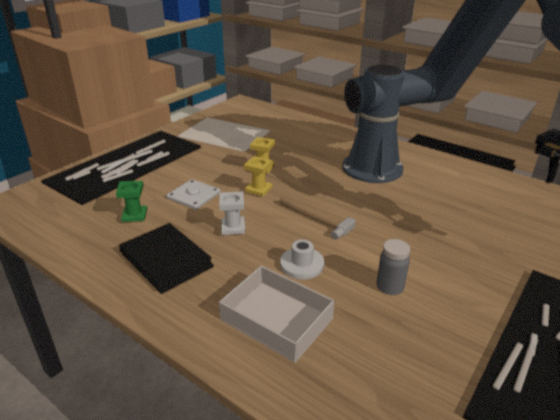

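View pics/top0.png

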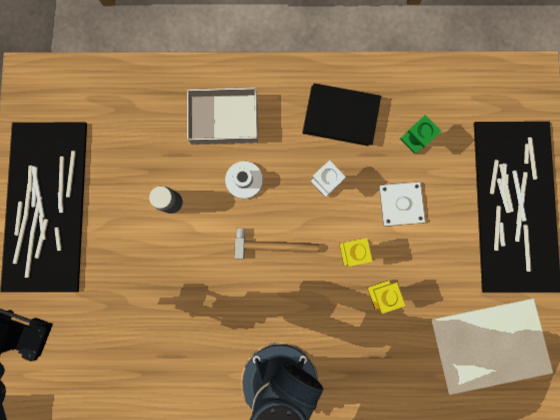

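Base plate is at about (403,204) in the top view, the silver riser at (328,178) and the head at (243,180). The hammer, yellow decoys, boards and tub lie around them. Next I'll measure poses.

Run:
```python
from h import *
c=dict(np.load('pics/top0.npz'));P=cloud(c);Z=P[...,2]
big=cv2.resize(c['color'][120:320,160:460],None,fx=2.6,fy=2.6,interpolation=cv2.INTER_CUBIC);cv2.imwrite('pics/crop0.png',big)
print('table z',np.median(Z[150:170,100:140]))
def rect(name,win,lo,hi):
    v0,v1,u0,u1=win;p=P[v0:v1,u0:u1].reshape(-1,3);p=p[(p[:,2]>lo)&(p[:,2]<hi)]
    r=cv2.minAreaRect(p[:,:2].astype(np.float32)*1000);print(name,len(p),'rect',r,'mean',p.mean(0)*1000,'medz',np.median(p[:,2]))
rect('base',(175,235,370,435),.008,.02)
rect('spig',(175,235,370,435),.021,.03)
rect('riser top',(150,205,300,355),.095,.115)
rect('riser bot',(150,205,300,355),.012,.03)
rect('head fl',(150,210,215,270),.01,.022)
rect('head hub',(150,210,215,270),.05,.07)
rect('tub',(80,150,180,265),.045,.065)
rect('boards',(75,155,295,390),.022,.04)
rect('jar',(175,225,140,190),.11,.13)
rect('yel1',(230,275,335,380),.095,.115)
rect('yel2',(275,320,360,410),.095,.115)
rect('hammer',(222,265,230,330),.01,.05)
rect('green',(110,160,395,445),.03,.115)
```

```text
table z -0.0003622843953604571
base 1533 rect ((497.5142517089844, -354.9241638183594), (152.90530395507812, 129.6268768310547), 10.642068862915039) mean [ 501.46131972 -353.38284572   13.61501527] medz 0.013549420117368927
spig 127 rect ((496.0863952636719, -349.4864196777344), (137.872314453125, 53.12698745727539), 63.939273834228516) mean [ 502.20303362 -352.96468703   23.84110602] medz 0.02340500755153263
riser top 434 rect ((566.3638916015625, -132.48471069335938), (64.1581039428711, 65.72425079345703), 42.76057052612305) mean [ 565.98974596 -132.44906746  104.19384422] medz 0.10505257035651183
riser bot 112 rect ((565.0322875976562, -131.28314208984375), (63.69407272338867, 61.41866683959961), 42.82124710083008) mean [ 547.89853209 -117.86608136   22.83976505] medz 0.023407774748483323
head fl 752 rect ((573.3170166015625, 106.74483489990234), (110.29383850097656, 105.83489990234375), 45.17342758178711) mean [570.34608575 105.34744399  15.69921548] medz 0.01568438830858554
head hub 287 rect ((572.9080810546875, 106.11331176757812), (51.60711669921875, 51.113616943359375), 2.527
[... 708 characters left out ...]
(63.90178298950195, 64.94974517822266), 11.428703308105469) mean [ 362.08627781 -206.67384411  104.17553365] medz 0.10485318960006462
yel2 477 rect ((243.14271545410156, -287.8471984863281), (64.5606460571289, 65.53580474853516), 17.655033111572266) mean [ 243.06657011 -287.53625514  103.93075433] medz 0.10462116755824358
hammer 929 rect ((379.5927734375, 9.347434997558594), (239.35736083984375, 86.18583679199219), 86.26485443115234) mean [380.44425808  30.97982357  22.88473726] medz 0.023401975880955384
green 636 rect ((693.9275512695312, -397.0193786621094), (64.03587341308594, 66.59501647949219), 42.604583740234375) mean [ 692.47745656 -395.51710545   97.77283145] medz 0.10326712779596248
```

View pics/crop0.png

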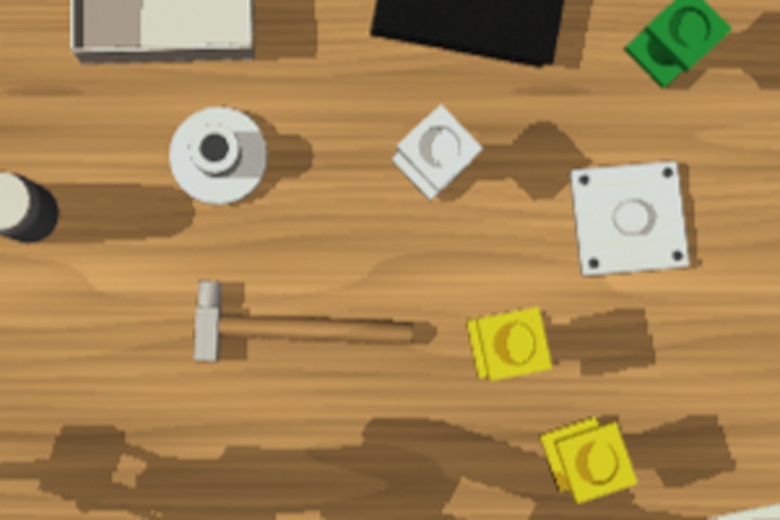

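Run:
```python
from h import *
for n in('top','scene'):
    c=dict(np.load(f'pics/{n}0.npz'));P=cloud(c);Z=P[...,2]
    for lo,hi,ctr,r in((.009,.019,(.502,-.353),.085),(.0205,.03,(.502,-.353),.03),(.098,.115,(.566,-.1325),.06),(.05,.07,(.573,.106),.05),(.01,.02,(.573,.106),.065),(.01,.04,(.38,.03),.15)):
        m=(Z>lo)&(Z<hi)&(np.hypot(P[...,0]-ctr[0],P[...,1]-ctr[1])<r)
        n_,l,s,_=cv2.connectedComponentsWithStats(m.astype(np.uint8));k=1+np.argmax(s[1:,4]);p=P[l==k]
        rc=cv2.minAreaRect(p[:,:2].astype(np.float32)*1000);print(n,len(p),np.round(np.array(rc[0]),1),np.round(rc[1],1),round(rc[2],1),np.round(p.mean(0)*1000,1), 'ext',np.round(p.min(0)*1000),np.round(p.max(0)*1000))
```

```text
top 1479 [ 502.1 -354.2] [119.9 121.1] 5.0 [ 501.6 -353.5   13.6] ext [ 438. -419.    9.] [ 566. -290.   19.]
top 128 [ 502.8 -354.8] [37.2 37.1] 34.0 [ 502.3 -353.5   23.7] ext [ 483. -373.   21.] [ 521. -335.   29.]
top 371 [ 566.4 -132.5] [64.2 65.7] 42.8 [ 565.9 -132.4  105.5] ext [ 521. -178.   98.] [610. -88. 112.]
top 287 [572.9 106.1] [51.6 51.1] 2.5 [572.5 106.2  61.6] ext [547.  80.  50.] [599. 132.  69.]
top 725 [572.6 106.4] [108.6 107.3] 89.4 [570.5 105.6  15.5] ext [519.  52.  10.] [626. 161.  20.]
top 929 [379.6   9.3] [239.4  86.2] 86.3 [380.4  31.   22.9] ext [ 343. -110.   10.] [429. 131.  33.]
scene 690 [ 508.4 -352.5] [122.  125.7] 5.0 [ 510.3 -349.2   12.2] ext [ 445. -417.    9.] [ 572. -288.   19.]
scene 45 [ 508.7 -350.7] [39.  33.6] 61.1 [ 507.8 -350.1   22.3] ext [ 490. -370.   21.] [ 527. -332.   25.]
scene 270 [ 570.  -130.8] [76.  61.8] 42.9 [ 573.3 -128.6  103.3] ext [ 522. -176.   98.] [617. -88. 107.]
scene 292 [578.6 108.5] [54.3 51.4] 21.4 [581.4 110.2  59.1] ext [548.  81.  50.] [605. 135.  66.]
scene 646 [580.6 110.5] [102.5 106.5] 36.0 [589.6 116.2  14.3] ext [520.  51.  10.] [635. 162.  20.]
scene 706 [388.2  10.6] [241.9  93.1] 88.0 [391.3  41.7  19.8] ext [ 346. -110.   10.] [439. 132.  28.]
```

Request:
step_arm:
  slide:
    - [-29,-28.4,0]
    - [-29,-28.4,0]
    - [-29,-28.4,0]
    - [-29,-28.4,0]
    - [-29,-28.4,0]
    - [-29,-28.4,0]
    - [-29,-28.4,0]
    - [-29,-28.4,0]
    - [-29,-28.4,0]
    - [-29,-28.4,0]
    - [-29,-28.4,0]
    - [-29,-28.4,0]
    - [-29,-28.4,0]
    - [-29,-28.4,0]
    - [-29,-28.4,0]
    - [-29,-28.4,0]
    - [-29,-28.4,0]
    - [-29,-28.4,0]
    - [-29,-28.4,0]
    - [-29,-28.4,0]
  twist: [0,0,0,0,0,0,0,0,0,0,0,0,0,0,0,0,0,0,0,0]
  jaw: 87

```text
time: 1.77
position: [0.5676, -0.1347, 0.2391]
tool_rot: [0.163, 0.987, 0.0, -0.0]
ft_force: [0.6, 0.7, 0.2]
grip_width: 0.0871
```

Request:
step_arm:
  slide:
    - [0,0,0]
    - [0,0,0]
    - [0,0,0]
    - [0,0,0]
    - [0,0,0]
    - [0,0,0]
    - [0,0,0]
    - [0,0,0]
    - [0,0,0]
    - [0,0,0]
    - [0,0,0]
    - [0,0,0]
    - [0,0,0]
    - [0,0,0]
    - [0,0,0]
    - [0,0,0]
    - [0,0,0]
  twist: [6.97,6.97,6.97,6.97,6.97,6.97,6.97,6.97,6.97,6.97,6.97,6.97,6.97,6.97,6.97,6.97,6.97]

```text
time: 3.18
position: [0.5671, -0.1326, 0.2391]
tool_rot: [0.932, 0.361, -0.0, -0.0]
ft_force: [0.8, -0.6, 0.1]
grip_width: 0.087
```

```bash
cat >> h.py <<'E'
def st():
    o=robot.get_obs();M=R.from_quat(o['tool_rot']).as_matrix()
    print('t',round(o['time'],2),'p',np.round(o['position']*1000,1),'yawx',round(np.degrees(np.arctan2(M[1,0],M[0,0])),2),'tilt',round(np.degrees(np.arccos(-M[2,2])),2),'F',np.round(o['ft_force'],1),'w',round(o['grip_width']*1000,1),'q6',round(o['q'][5],2));return o,M
def togo(p,yawx=None):
    o,M=st();d=M.T@(np.array(p)-o['position'])*1000
    tw=0
    if yawx is not None:
        tw=-(yawx-np.degrees(np.arctan2(M[1,0],M[0,0])));tw=(tw+180)%360-180
    print('slide',np.round(d,1),'twist',round(tw,2))
E
python3 - <<'E'
from h import *
togo([.5664,-.1325,.17],42.8)
c=snap('wrist','w1');print(c['camera_matrix'],c['origin'],c['orientation'])
E
```

```text
t 3.18 p [ 567.1 -132.6  239.1] yawx 42.38 tilt 0.07 F [ 0.8 -0.6  0.1] w 87.0 q6 0.41
slide [-0.4 -0.4 69.1] twist -0.42
[[325.1922621    0.         280.9504997 ]
 [  0.         325.1922621  212.38595432]
 [  0.           0.           1.        ]] [ 0.61766902 -0.08442587  0.38413684] [ 0.90715841 -0.4002364  -0.05272543  0.11872011]
```

View pics/w1.png

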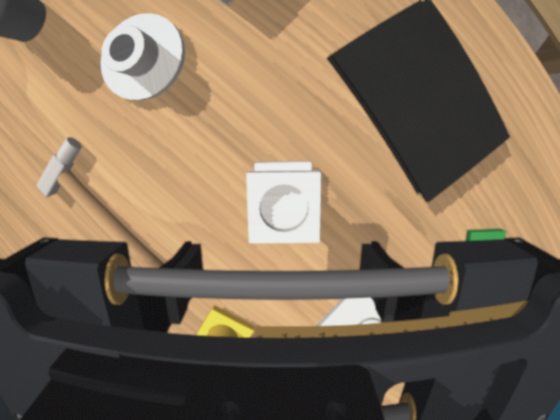

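The wrist view shows the riser with its recess up at about (284,207), centred and square between the fingers. I'll go down onto its upper flange.

Request:
step_arm:
  slide:
    - [-0.4,-0.4,20]
    - [0,0,30]
    - [0,0,30]
    - [0,0,30]
    - [0,0,23]
    - [0,0,10]
    - [0,0,0]
  twist: [-0.4,0,0,0,0,0,0]

```text
time: 3.82
position: [0.565, -0.132, 0.0939]
tool_rot: [0.93, 0.368, -0.002, -0.002]
ft_force: [0.2, -0.3, -0.4]
grip_width: 0.0869
```

Request:
step_arm:
  slide:
    - [0,0,0]
    - [0,0,0]
    - [0,0,0]
    - [0,0,0]
    - [0,0,0]
    - [0,0,0]
  twist: [0,0,0,0,0,0]
  jaw: 55
  force: 10

```text
time: 4.32
position: [0.5678, -0.1332, 0.0979]
tool_rot: [0.93, 0.368, 0.001, 0.001]
ft_force: [0.2, 0.5, 4.9]
grip_width: 0.0639
```

Run:
```python
from h import *
st()
```

```text
t 4.32 p [ 567.8 -133.2   97.9] yawx 43.13 tilt 0.17 F [0.2 0.5 4.9] w 63.9 q6 0.4
```

Request:
step_arm:
  slide:
    - [8.7,0,-0.9]
    - [8.7,0,-0.6]
    - [8.7,0,0.6]
    - [8.6,0,1]
    - [8.4,0,2]
    - [8.4,0,2.5]
    - [7.9,0,2.9]
    - [7.7,0,2.5]
    - [0,0,0]
  twist: [0,0,0,0,0,0,0,0,0]

```text
time: 5.07
position: [0.6169, -0.0856, 0.0857]
tool_rot: [0.93, 0.368, 0.0, -0.0]
ft_force: [1.4, -0.8, 0.5]
grip_width: 0.064
```

Run:
```python
from h import *
st()
c=snap('scene','s2');x=cv2.resize(c['color'][150:300,170:330],None,fx=4,fy=4);
w=snap('wrist','w2')['color']
cv2.imwrite('pics/m2.png',np.hstack([cv2.resize(x,(400,375)),cv2.resize(w,(400,375))]))
```

```text
t 5.07 p [616.9 -85.6  85.7] yawx 43.2 tilt 0.04 F [ 1.4 -0.8  0.5] w 64.0 q6 0.5
```

View pics/m2.png

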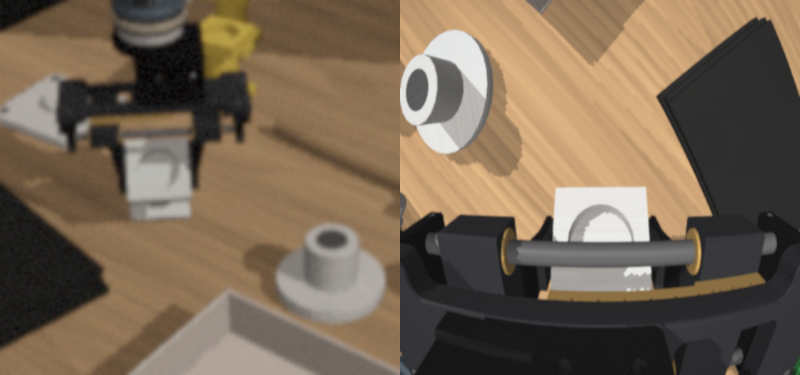

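```bash
cat > ris.py <<'E'
from h import *
import sys
def prof(f,org=(.5664,-.1325),yaw=42.8,w=.02,srange=(-.1,.2)):
    c=dict(np.load(f'pics/{f}.npz'));P=cloud(c);d=np.array([np.cos(np.radians(yaw)),np.sin(np.radians(yaw))]);n=np.array([-d[1],d[0]])
    q=P[...,:2]-org;s=q@d;t=q@n;m=(abs(t)<w)&(s>srange[0])&(s<srange[1])&(P[...,2]>.006)&(P[...,2]<.14)
    im=np.zeros((300,600),np.uint8)
    # side profile picture, 2px/mm
    S=((s[m]-srange[0])*1000*2).astype(int);Zz=(299-P[...,2][m]*2000).astype(int)
    ok=(S>=0)&(S<600)&(Zz>=0)&(Zz<300);
    for a,b in zip(S[ok],Zz[ok]): cv2.circle(im,(a,b),1,255,-1)
    for k in range(0,600,100): cv2.line(im,(k,0),(k,299),60)
    for k in range(0,300,100): cv2.line(im,(0,299-k),(599,299-k),60)
    cv2.imwrite(f'pics/prof_{f}.png',im)
if __name__=='__main__':prof(sys.argv[1])
E
python3 ris.py s2
```

```text
(no output)
```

View pics/prof_s2.png

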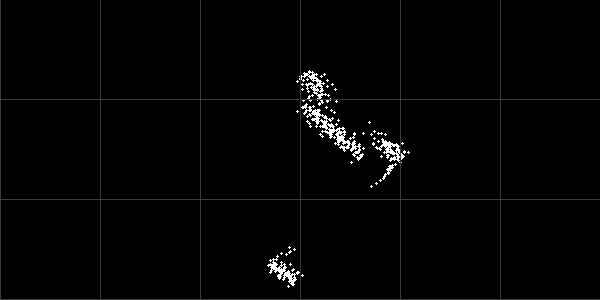

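Request:
step_arm:
  slide:
    - [7.5,0,3.2]
    - [7.3,0,3.7]
    - [6.9,0,4.4]
    - [6.5,0,5]
    - [6,0,5.5]
    - [5.5,0,6]
    - [5,0,6.5]
    - [4.4,0,6.9]
    - [3.7,0,7.3]
    - [3.2,0,7]
    - [0,0,0]
    - [0,0,0]
  twist: [0,0,0,0,0,0,0,0,0,0,0,0]

```text
time: 6.17
position: [0.6555, -0.0482, 0.0296]
tool_rot: [0.93, 0.368, -0.001, -0.001]
ft_force: [-0.7, -0.5, -2.9]
grip_width: 0.0643
```

```bash
python3 - <<'E'
from h import *
st()
c=snap('scene','s3');x=cv2.resize(c['color'][150:300,170:330],None,fx=4,fy=4);
w=snap('wrist','w3')['color']
cv2.imwrite('pics/m3.png',np.hstack([cv2.resize(x,(400,375)),cv2.resize(w,(400,375))]))
E
python3 ris.py s3
```

```text
t 6.17 p [655.5 -48.2  29.6] yawx 43.12 tilt 0.19 F [-0.7 -0.5 -2.9] w 64.3 q6 0.57
```

View pics/m3.png

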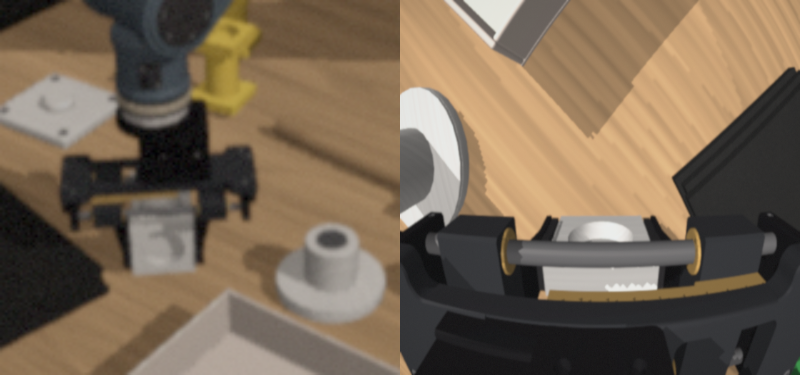

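View pics/prof_s3.png

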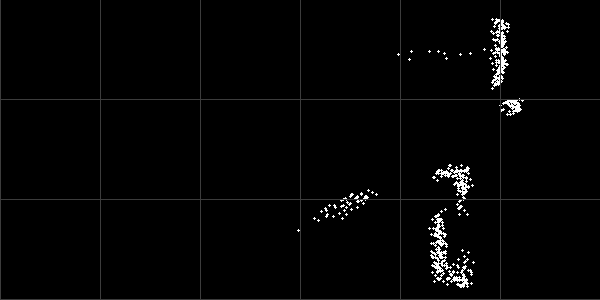

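Riser lies on its side, with the recess face vertical towards the scene camera and still held at the recess flange. I'll open, slide back along it to the spigot flange, and check.

Request:
step_arm:
  slide:
    - [0,0,0]
    - [0,0,0]
    - [0,0,0]
    - [0,0,0]
    - [-10,0,0]
    - [-20,0,0]
    - [-20,0,0]
    - [-20,0,0]
    - [-11,0,0]
    - [0,0,0]
  twist: [0,0,0,0,0,0,0,0,0,0]
  jaw: 87

```text
time: 7.1
position: [0.5954, -0.1056, 0.0311]
tool_rot: [0.93, 0.366, -0.001, -0.001]
ft_force: [-0.9, 1.3, -0.2]
grip_width: 0.0869
```

```bash
python3 - <<'E'
from h import *
st()
c=snap('scene','s4');x=cv2.resize(c['color'][150:300,170:330],None,fx=4,fy=4);
w=snap('wrist','w4')['color']
t=snap('top','t4')['color']
cv2.imwrite('pics/m4.png',np.hstack([cv2.resize(x,(400,375)),cv2.resize(w,(400,375))]))
cv2.imwrite('pics/t4c.png',cv2.resize(t[100:240,260:440],None,fx=4,fy=4))
E
python3 ris.py s4
```

```text
t 7.1 p [ 595.4 -105.6   31.1] yawx 42.98 tilt 0.13 F [-0.9  1.3 -0.2] w 86.9 q6 0.46
```

View pics/m4.png

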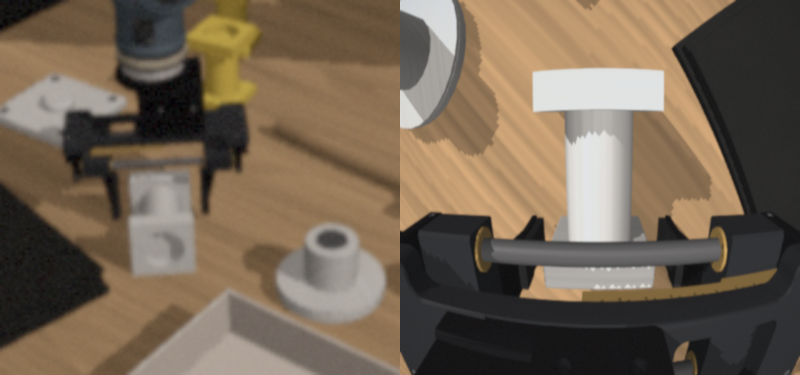

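View pics/t4c.png

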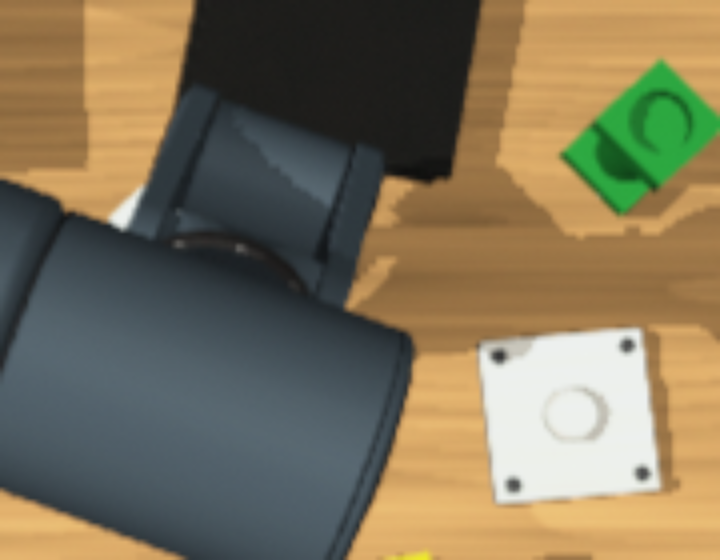

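View pics/prof_s4.png

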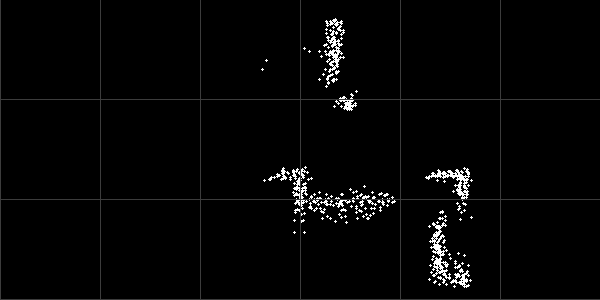

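The riser lies square with its spigot end between the open fingers. Now grip lightly and raise it about the far edge.

Request:
step_arm:
  slide:
    - [2,0,0]
    - [0,0,0]
    - [0,0,0]
    - [0,0,0]
    - [0,0,0]
    - [0,0,0]
  twist: [0,0,0,0,0,0]
  jaw: 55
  force: 12

```text
time: 7.75
position: [0.5992, -0.1021, 0.031]
tool_rot: [0.93, 0.368, 0.0, -0.0]
ft_force: [-0.1, 1.3, -0.7]
grip_width: 0.0638
```

Request:
step_arm:
  slide:
    - [3.2,0,-7.6]
    - [3.7,0,-7.4]
    - [4.4,0,-7]
    - [5,0,-6.6]
    - [5.5,0,-6.1]
    - [6.1,0,-5.6]
    - [6.5,0,-5.1]
    - [7,0,-4.4]
    - [7.3,0,-3.8]
    - [7.6,0,-3.2]
    - [7.9,0,-2.5]
    - [8,0,-1.8]
    - [0,0,0]
  twist: [0,0,0,0,0,0,0,0,0,0,0,0,0]

```text
time: 8.83
position: [0.6535, -0.052, 0.0926]
tool_rot: [0.93, 0.368, 0.001, 0.0]
ft_force: [0.1, 0.4, -2.4]
grip_width: 0.064
```

```bash
python3 - <<'E'
from h import *
st()
c=snap('scene','s5');x=cv2.resize(c['color'][150:300,170:330],None,fx=4,fy=4);
w=snap('wrist','w5')['color']
cv2.imwrite('pics/m5.png',np.hstack([cv2.resize(x,(400,375)),cv2.resize(w,(400,375))]))
E
python3 ris.py s5
```

```text
t 8.83 p [653.5 -52.   92.6] yawx 43.2 tilt 0.14 F [ 0.1  0.4 -2.4] w 64.0 q6 0.57
```

View pics/m5.png

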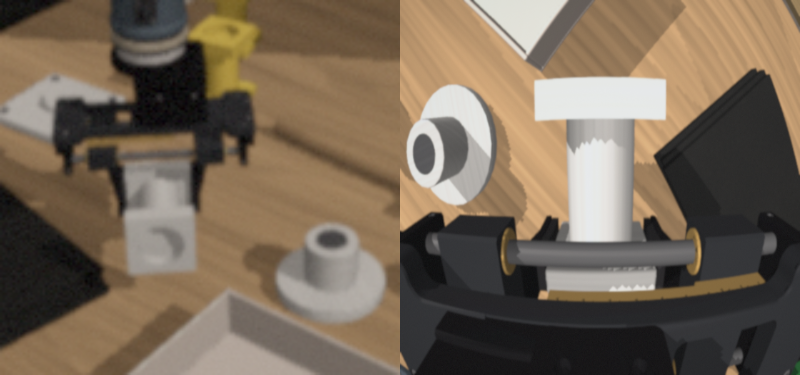

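View pics/prof_s5.png

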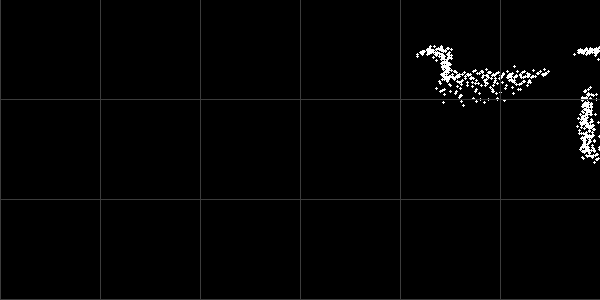

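The 12 N grip was too firm, so the riser rose level instead of swinging. I'll lower it close to the table and relax the grip so the recess end sags.

Request:
step_arm:
  slide:
    - [0,0,8]
    - [0,0,12]
    - [0,0,12]
    - [0,0,12]
    - [0,0,6]
    - [0,0,0]
  twist: [0,0,0,0,0,0]

```text
time: 9.43
position: [0.6497, -0.053, 0.0392]
tool_rot: [0.93, 0.367, -0.002, -0.002]
ft_force: [0.7, 0.5, -2.4]
grip_width: 0.0639
```

Request:
step_arm:
  slide:
    - [0,0,0]
    - [0,0,0]
    - [0,0,0]
    - [0,0,0]
  twist: [0,0,0,0]
  force: 6

```text
time: 9.77
position: [0.6523, -0.0534, 0.0429]
tool_rot: [0.93, 0.368, 0.001, 0.0]
ft_force: [-0.3, -0.4, -3.6]
grip_width: 0.0637
```

```bash
sed -i 's/srange=(-.1,.2)/srange=(-.02,.28)/' ris.py
python3 - <<'E'
from h import *
st()
c=snap('scene','s6')
E
python3 ris.py s6
```

```text
t 9.77 p [652.3 -53.4  42.9] yawx 43.13 tilt 0.09 F [-0.3 -0.4 -3.6] w 63.7 q6 0.57
```

View pics/prof_s6.png

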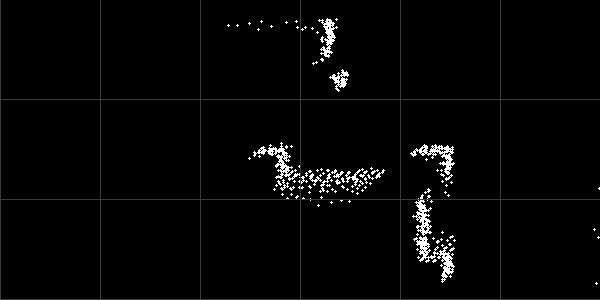

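Request:
step_arm:
  slide:
    - [0,0,0]
    - [0,0,0]
    - [0,0,0]
    - [0,0,0]
  twist: [0,0,0,0]
  force: 3

```text
time: 10.15
position: [0.6521, -0.0534, 0.0427]
tool_rot: [0.93, 0.368, 0.0, 0.0]
ft_force: [-0.1, -0.9, 0.4]
grip_width: 0.0641
```

```bash
python3 - <<'E'
from h import *
st()
c=snap('scene','s7')
E
python3 ris.py s7
```

```text
t 10.15 p [652.1 -53.4  42.7] yawx 43.13 tilt 0.06 F [-0.1 -0.9  0.4] w 64.1 q6 0.57
```

View pics/prof_s7.png

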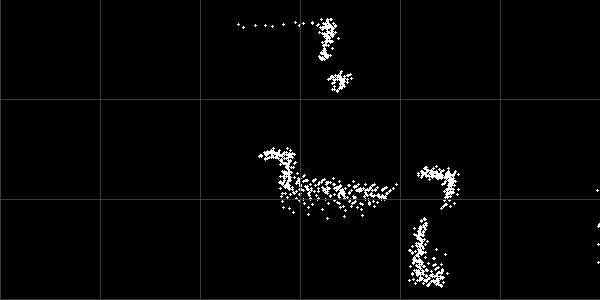

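The recess end has now sagged to the table at 3 N. I'll raise the spigot end along the arc with that light grip.

Request:
step_arm:
  slide:
    - [3.2,0,-5.5]
    - [3.5,0,-5.3]
    - [3.8,0,-5.1]
    - [3.6,0,-4.1]
    - [3.9,0,-3.9]
    - [4.1,0,-3.7]
    - [4.3,0,-3.4]
    - [4.5,0,-3.2]
    - [4.7,0,-2.9]
    - [0,0,0]
  twist: [0,0,0,0,0,0,0,0,0,0]
  force: 3

```text
time: 11.03
position: [0.6791, -0.0281, 0.0801]
tool_rot: [0.93, 0.368, 0.001, 0.0]
ft_force: [0.2, -0.1, -1.0]
grip_width: 0.0633
```

```bash
python3 - <<'E'
from h import *
st()
c=snap('scene','s8')
E
python3 ris.py s8
```

```text
t 11.03 p [679.1 -28.1  80.1] yawx 43.16 tilt 0.14 F [ 0.2 -0.1 -1. ] w 63.3 q6 0.61
```

View pics/prof_s8.png

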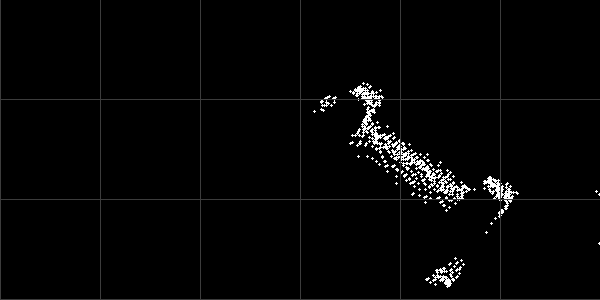

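Tilt is now about 38° and the swing works. Finishing here would bring a flange corner close to the tub, so I'll grip firmly, lift slightly, move back 90 mm and set down again.

Request:
step_arm:
  slide:
    - [0,0,0]
    - [0,0,0]
    - [0,0,-6]
    - [-10,0,-6]
    - [-20,0,0]
    - [-25,0,0]
    - [-20,0,0]
    - [-15,0,4]
    - [0,0,6]
    - [0,0,2]
    - [0,0,0]
  twist: [0,0,0,0,0,0,0,0,0,0,0]
  force: 20

```text
time: 12.0
position: [0.6106, -0.0916, 0.0801]
tool_rot: [0.93, 0.368, -0.002, -0.0]
ft_force: [-3.6, -1.0, 3.8]
grip_width: 0.0641
```

```bash
python3 - <<'E'
from h import *
st()
c=snap('scene','s9')
E
python3 ris.py s9
```

```text
t 12.0 p [610.6 -91.6  80.1] yawx 43.13 tilt 0.18 F [-3.6 -1.   3.8] w 64.1 q6 0.49
```

View pics/prof_s9.png

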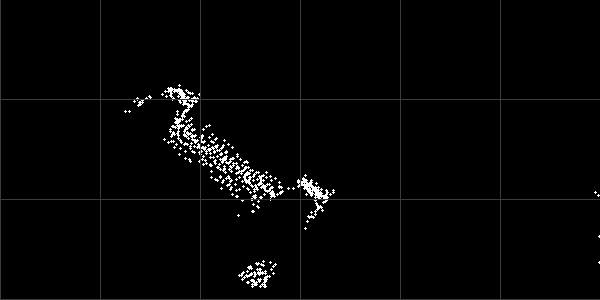

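Moved back with the tilt kept. Light grip again, and on along the arc.

Request:
step_arm:
  slide:
    - [0,0,0]
    - [0,0,0]
    - [4.9,0,-2.6]
    - [5,0,-2.3]
    - [5,0,-2.1]
    - [5.2,0,-1.8]
    - [5.3,0,-1.4]
    - [5.4,0,-1.1]
    - [5.5,0,-0.8]
    - [5.5,0,-0.5]
    - [5.5,0,-0.2]
    - [0,0,0]
  twist: [0,0,0,0,0,0,0,0,0,0,0,0]
  force: 3

```text
time: 13.05
position: [0.6477, -0.0572, 0.0921]
tool_rot: [0.93, 0.368, 0.001, 0.0]
ft_force: [-0.6, 0.2, -2.1]
grip_width: 0.0637
```

```bash
python3 - <<'E'
from h import *
st()
c=snap('scene','s10')
E
python3 ris.py s10
```

```text
t 13.05 p [647.7 -57.2  92.1] yawx 43.17 tilt 0.08 F [-0.6  0.2 -2.1] w 63.7 q6 0.56
```

View pics/prof_s10.png

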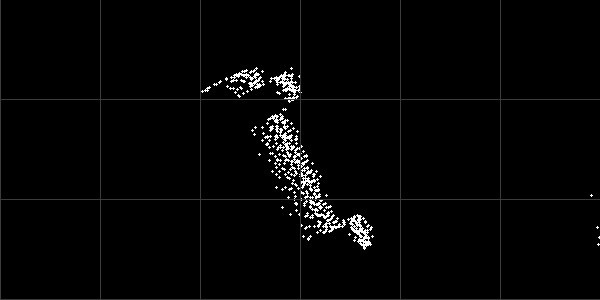

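Request:
step_arm:
  slide:
    - [5.5,0,0.2]
    - [5.5,0,0.5]
    - [5.4,0,0.7]
    - [5.4,0,1.1]
    - [5.3,0,1.4]
    - [5.2,0,1.7]
    - [3,0,1.5]
    - [0,0,1.5]
    - [0,0,1]
    - [0,0,0]
  twist: [0,0,0,0,0,0,0,0,0,0]

```text
time: 13.93
position: [0.6731, -0.0334, 0.0832]
tool_rot: [0.93, 0.367, 0.001, 0.0]
ft_force: [0.8, 2.3, 3.1]
grip_width: 0.064
```

```bash
python3 - <<'E'
from h import *
st()
c=snap('scene','s11')
E
python3 ris.py s11
```

```text
t 13.93 p [673.1 -33.4  83.2] yawx 43.12 tilt 0.12 F [0.8 2.3 3.1] w 64.0 q6 0.6
```

View pics/prof_s11.png

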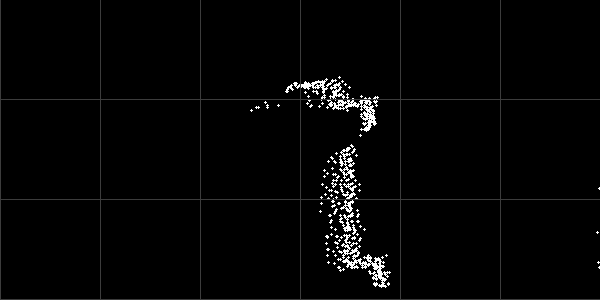

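View pics/s11.png

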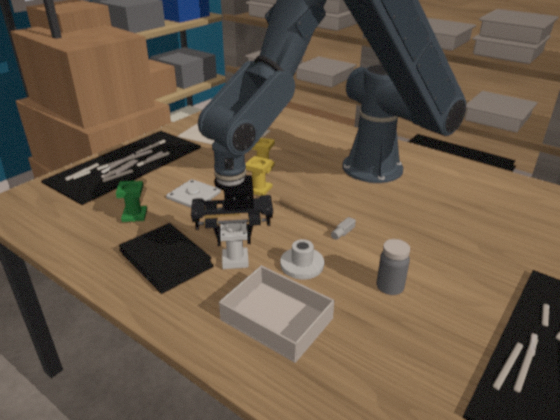

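It is nearly upright. I'll release so it settles flat, back up, and measure it.

Request:
step_arm:
  slide:
    - [3,0,0]
    - [0,0,0]
    - [0,0,0]
    - [0,0,0]
    - [0,0,-20]
    - [0,0,-35]
    - [0,0,-35]
    - [0,0,-20]
    - [0,0,0]
  twist: [0,0,0,0,0,0,0,0,0]
  jaw: 87

```text
time: 14.73
position: [0.6778, -0.0329, 0.1984]
tool_rot: [0.93, 0.367, 0.005, 0.003]
ft_force: [0.7, 0.5, 0.7]
grip_width: 0.0869
```

```bash
cat >> h.py <<'E'
def wcloud(c):
    K=np.asarray(c['camera_matrix']);d=c['depth'];h,w=d.shape
    u,v=np.meshgrid(np.arange(w),np.arange(h))
    a=(u-K[0,2])/K[0,0];b=(v-K[1,2])/K[1,1];r=np.hypot(a,b)+1e-9
    t=np.tan(np.clip(r,0,1.4))
    P=np.stack([a/r*t*d,b/r*t*d,d],-1)
    return P@R.from_quat(c['orientation']).as_matrix().T+np.asarray(c['origin'])
def fit(P,lo,hi,ctr,rad):
    Z=P[...,2];m=(Z>lo)&(Z<hi)&(np.hypot(P[...,0]-ctr[0],P[...,1]-ctr[1])<rad)
    n_,l,s,_=cv2.connectedComponentsWithStats(m.astype(np.uint8));k=1+np.argmax(s[1:,4]);p=P[l==k]
    rc=cv2.minAreaRect(p[:,:2].astype(np.float32)*1000);A=np.c_[p[:,:2],np.ones(len(p))];co=np.linalg.lstsq(A,p[:,2],rcond=None)[0]
    print(len(p),'ctr',np.round(rc[0],1),'size',np.round(rc[1],1),'ang',round(rc[2],1),'mean',np.round(p.mean(0)*1000,1),'slope deg',np.round(np.degrees(co[:2]),1))
E
python3 - <<'E'
from h import *
st()
snap('scene','s12');w=snap('wrist','w12');t=snap('top','t12')
P=wcloud(w);fit(P,.088,.101,(.68,-.03),.06);fit(P,.102,.112,(.68,-.03),.04)
P=cloud(t)
try: fit(P,.088,.101,(.68,-.03),.06);fit(P,.102,.112,(.68,-.03),.04)
except Exception as e: print(e)
E
python3 ris.py s12
```

```text
t 14.73 p [677.8 -32.9 198.4] yawx 43.12 tilt 0.64 F [0.7 0.5 0.7] w 86.9 q6 0.61
4168 ctr [664.9 -38.4] size [64.  63.9] ang 43.1 mean [667.9 -35.9  95.8] slope deg [-0.2 -0.3]
1920 ctr [664.8 -38.6] size [39.3 38.5] ang 33.1 mean [665.6 -37.7 105.5] slope deg [-0.5 -0.5]
attempt to get argmax of an empty sequence
```

View pics/prof_s12.png

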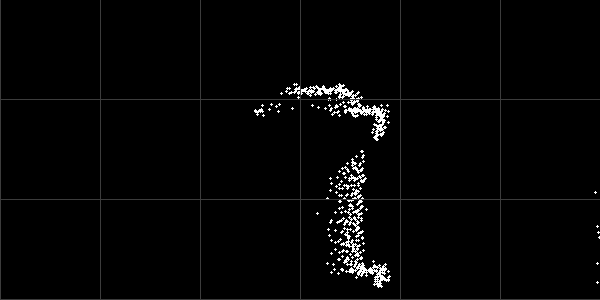

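View pics/w12.png

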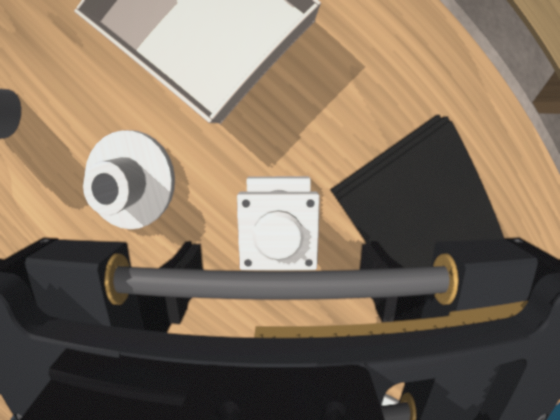

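The riser stands upright, spigot up and flat (wrist view centre about (278,233), top face at 96 mm).

Run:
```python
from h import *
togo([.6649,-.0384,.087],43.1)
```

```text
t 14.88 p [673.6 -32.  191.6] yawx 43.12 tilt 0.11 F [0.3 0.6 0. ] w 87.0 q6 0.61
slide [-10.6  -1.2 104.6] twist 0.02
```

Request:
step_arm:
  slide:
    - [-5,-1.2,10]
    - [-5.6,0,20]
    - [0,0,25]
    - [0,0,25]
    - [0,0,15]
    - [0,0,9]
    - [0,0,0]
    - [0,0,0]
  twist: [0,0,0,0,0,0,0,0]

```text
time: 15.55
position: [0.6652, -0.0382, 0.0871]
tool_rot: [0.93, 0.368, -0.001, -0.001]
ft_force: [0.6, 0.7, 0.7]
grip_width: 0.0868
```

Request:
step_arm:
  slide:
    - [0,0,0]
    - [0,0,0]
    - [0,0,0]
    - [0,0,0]
    - [0,0,0]
    - [0,0,0]
  twist: [0,0,0,0,0,0]
  jaw: 55
  force: 40

```text
time: 16.05
position: [0.6666, -0.0385, 0.0894]
tool_rot: [0.93, 0.368, 0.001, 0.001]
ft_force: [0.7, -0.9, 2.9]
grip_width: 0.0631
```

Request:
step_arm:
  slide:
    - [0,0,-8]
    - [0,0,-14]
    - [0,0,-18]
    - [0,0,-10]
    - [0,0,0]
  twist: [0,0,0,0,0]

```text
time: 16.47
position: [0.6675, -0.0386, 0.1411]
tool_rot: [0.93, 0.368, 0.002, 0.001]
ft_force: [0.2, -0.7, -3.2]
grip_width: 0.0634
```

Run:
```python
from h import *
o,M=st();w=snap('wrist','w13');snap('scene','s13')
o,M=st();P=wcloud(w)
x,y=o['position'][:2]
fit(P,.135,.151,(x,y),.06);fit(P,.152,.164,(x,y),.04)
togo([.5022,-.354,.135],5.0);togo([.5022,-.354,.135],95.0)
```

```text
t 16.47 p [667.5 -38.6 141.1] yawx 43.13 tilt 0.28 F [ 0.2 -0.7 -3.2] w 63.4 q6 0.59
t 16.57 p [665.8 -38.2 138.5] yawx 43.13 tilt 0.0 F [ 0.4 -0.2 -2.6] w 63.6 q6 0.59
7193 ctr [679.6 -25.2] size [26.4 83.1] ang 43.3 mean [681.5 -23.1 146.8] slope deg [-3.4 -3.6]
1485 ctr [657.  -45.9] size [16.4 37.2] ang 42.3 mean [658.4 -44.8 157.5] slope deg [3.  2.3]
t 16.57 p [665.8 -38.2 138.5] yawx 43.13 tilt 0.0 F [ 0.4 -0.2 -2.6] w 63.6 q6 0.59
slide [-335.2  118.6    3.6] twist 38.13
t 16.57 p [665.8 -38.2 138.5] yawx 43.13 tilt 0.0 F [ 0.4 -0.2 -2.6] w 63.6 q6 0.59
slide [-335.2  118.6    3.6] twist -51.87
```

View pics/w13.png

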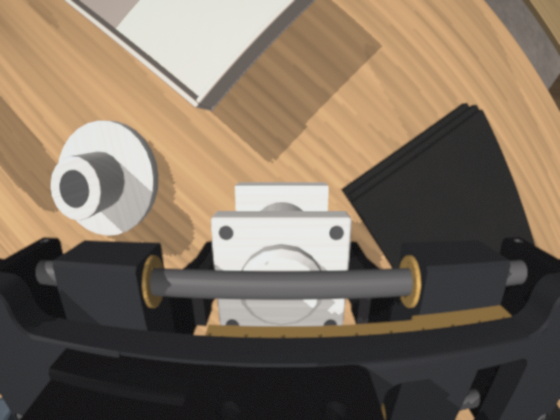

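Run:
```python
from h import *
P=cloud(dict(np.load('pics/s13.npz')))
import ris; ris.prof('s13',w=.02)
```

```text
(no output)
```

View pics/prof_s13.png

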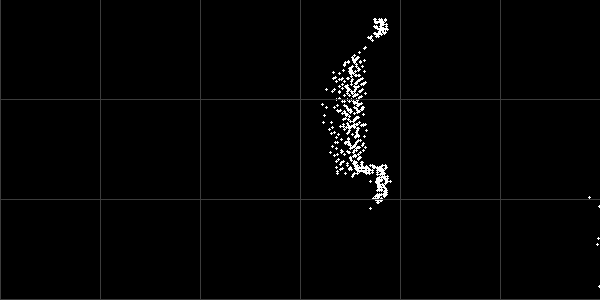

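Request:
step_arm:
  slide:
    - [-9.4,3.3,0]
    - [-18.9,6.7,0]
    - [-28.3,10,0]
    - [-33,11.7,0]
    - [-33,11.7,0]
    - [-33,11.7,0]
    - [-33,11.7,0]
    - [-33,11.7,0]
    - [-33,11.7,0]
    - [-33,11.7,0]
    - [-23.6,8.4,0]
    - [-14.1,5,0]
    - [-9.4,3.3,0]
  twist: [0,0,0,0,0,0,0,0,0,0,0,0,0]

```text
time: 17.65
position: [0.5009, -0.3553, 0.1375]
tool_rot: [0.93, 0.366, -0.0, -0.001]
ft_force: [-0.3, 0.7, -2.5]
grip_width: 0.0634
```

Request:
step_arm:
  slide:
    - [0,0,0]
    - [0,0,0]
    - [0,0,0]
    - [0,0,0]
    - [0,0,0]
    - [0,0,0]
    - [0,0,0]
    - [0,0,0]
  twist: [5.45,5.45,5.45,5.45,5.45,5.45,5.4,0]

```text
time: 18.32
position: [0.5029, -0.3522, 0.1379]
tool_rot: [0.999, 0.044, -0.0, -0.001]
ft_force: [-0.6, -0.3, -2.1]
grip_width: 0.0636
```

Run:
```python
from h import *
togo([.5022,-.354,.135],5.0)
c=snap('scene','s14');w=snap('wrist','w14');t=snap('top','t14')
togo([.5022,-.354,.135],5.0)
P=wcloud(w);x,y=.5022,-.354
m=(P[...,2]>.009)&(P[...,2]<.02)&(np.hypot(P[...,0]-x,P[...,1]-y)<.1)
p=P[m];print(len(p),p.min(0),p.max(0))
m3=cv2.resize(c['color'][120:270,130:290],(400,375));cv2.imwrite('pics/m14.png',np.hstack([m3,cv2.resize(w['color'],(400,375))]))
```

```text
t 18.32 p [ 502.9 -352.2  137.9] yawx 5.02 tilt 0.1 F [-0.6 -0.3 -2.1] w 63.6 q6 0.69
slide [-0.8  1.7  2.9] twist 0.02
t 18.47 p [ 502.8 -352.8  138.1] yawx 5.2 tilt 0.06 F [-0.6  0.3 -2.7] w 63.3 q6 0.69
slide [-0.8  1.1  3.1] twist 0.2
7421 [ 0.47998415 -0.41736733  0.00934552] [ 0.56780394 -0.29059296  0.01676978]
```

View pics/m14.png

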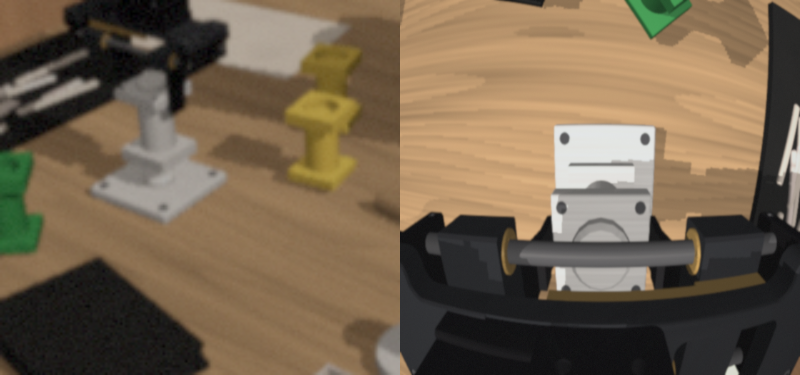

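The riser hangs level above the plate, with its edges parallel to it in the wrist view. Now lower slowly.

Request:
step_arm:
  slide:
    - [0,1.3,6]
    - [0,0,10]
    - [0,0,6]
    - [0,0,3]
    - [0,0,2]
    - [0,0,2]
    - [0,0,0]
  twist: [0.1,0,0,0,0,0,0]

```text
time: 19.05
position: [0.503, -0.3551, 0.1091]
tool_rot: [0.999, 0.043, 0.0, 0.0]
ft_force: [0.3, -1.1, -3.4]
grip_width: 0.0636
```

Run:
```python
from h import *
o,M=st();print(o['moment'])
```

```text
t 19.05 p [ 503.  -355.1  109.1] yawx 4.93 tilt 0.02 F [ 0.3 -1.1 -3.4] w 63.6 q6 0.69
[-0.13786578 -0.03801242 -0.00664517]
```

Request:
step_arm:
  slide:
    - [0,0,2]
    - [0,0,2]
    - [0,0,1.5]
    - [0,0,1]
    - [0,0,0.5]
    - [0,0,0]
  twist: [0,0,0,0,0,0]

```text
time: 19.55
position: [0.5033, -0.3552, 0.1034]
tool_rot: [0.999, 0.043, 0.001, 0.0]
ft_force: [0.6, 0.7, 3.9]
grip_width: 0.0635
```

Run:
```python
from h import *
o,M=st();print(o['moment'])
```

```text
t 19.55 p [ 503.3 -355.2  103.4] yawx 4.92 tilt 0.07 F [0.6 0.7 3.9] w 63.5 q6 0.69
[ 0.29871811  0.09479792 -0.01716592]
```

Contact came at exactly the expected seat height (89.4 + 14 = 103.4 mm). I'll press slightly, release, back up, and check.

Request:
step_arm:
  slide:
    - [0,0,0.7]
    - [0,0,0]
  twist: [0,0]

```text
time: 19.72
position: [0.5033, -0.3552, 0.1033]
tool_rot: [0.999, 0.043, 0.001, 0.0]
ft_force: [0.0, 0.2, 7.9]
grip_width: 0.0633
```

Request:
step_arm:
  slide:
    - [0,0,0]
    - [0,0,0]
  twist: [0,0]
  force: 5

```text
time: 19.88
position: [0.5034, -0.3554, 0.1032]
tool_rot: [0.999, 0.043, 0.001, 0.001]
ft_force: [-0.7, 1.7, 7.8]
grip_width: 0.0639
```

Request:
step_arm:
  slide:
    - [0,0,0]
    - [0,0,0]
    - [0,0,0]
    - [0,0,0]
    - [0,0,-10]
    - [0,0,-30]
    - [0,0,-40]
    - [0,0,-40]
    - [0,0,0]
    - [0,0,0]
  twist: [0,0,0,0,0,0,0,0,0,0]
  jaw: 87

```text
time: 20.72
position: [0.5043, -0.3563, 0.2256]
tool_rot: [0.999, 0.043, 0.003, 0.003]
ft_force: [-1.0, 0.0, -0.1]
grip_width: 0.0871
```

Run:
```python
from h import *
st();w=snap('wrist','w15');c=snap('scene','s15')
P=wcloud(w);x,y=.503,-.354
fit(P,.104,.114,(x,y),.06);fit(P,.116,.126,(x,y),.04);fit(P,.009,.019,(x,y),.095)
m3=cv2.resize(c['color'][120:270,130:290],(400,375));cv2.imwrite('pics/m15.png',np.hstack([m3,cv2.resize(w['color'],(400,375))]))
```

```text
t 20.72 p [ 504.3 -356.3  225.6] yawx 4.94 tilt 0.44 F [-1.   0.  -0.1] w 87.1 q6 0.69
3850 ctr [ 501.3 -354.6] size [64.3 63.7] ang 4.9 mean [ 504.2 -354.4  109.9] slope deg [-0.3 -0. ]
1766 ctr [ 501.3 -354.4] size [39.3 38.7] ang 41.8 mean [ 502.1 -354.4  119.5] slope deg [-0.6  0.2]
5292 ctr [ 503.6 -355.5] size [119.2 120.9] ang 5.0 mean [ 523.8 -354.8   13.9] slope deg [-0.1 -0. ]
```

View pics/m15.png

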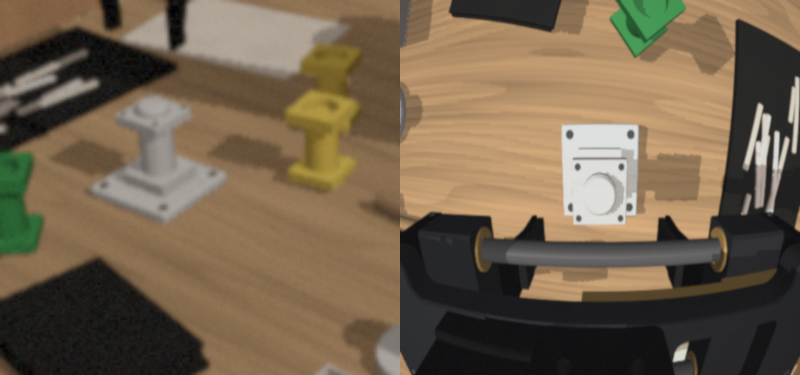

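The riser is fully home: top face 109.9 mm (ideal 110), yaw 4.9° against the plate's 5.0°, and level. Next, the head.

Run:
```python
from h import *
togo([.5727,.1062,.2],5)
```

```text
t 20.82 p [ 502.3 -354.4  221.6] yawx 4.93 tilt 0.07 F [-0.4 -0.5  0.8] w 87.0 q6 0.69
slide [ 109.7 -452.8   21.9] twist -0.07
```

Request:
step_arm:
  slide:
    - [4.2,-17.4,0]
    - [8.4,-34.8,0]
    - [8.4,-34.8,0]
    - [8.4,-34.8,0]
    - [8.4,-34.8,0]
    - [8.4,-34.8,0]
    - [8.4,-34.8,0]
    - [8.4,-34.8,0]
    - [8.4,-34.8,0]
    - [8.4,-34.8,0]
    - [8.4,-34.8,0]
    - [8.4,-34.8,0]
    - [8.4,-34.8,0]
    - [4.7,-17.8,0]
    - [0,0,0]
    - [0,0,0]
  twist: [0,0,0,0,0,0,0,0,0,0,0,0,0,0,0,0]

```text
time: 22.15
position: [0.5714, 0.1073, 0.22]
tool_rot: [0.999, 0.045, -0.002, 0.0]
ft_force: [-0.2, 0.5, 0.5]
grip_width: 0.087
```

Run:
```python
from h import *
st();w=snap('wrist','w16')
P=wcloud(w);x,y=.5727,.1062
fit(P,.055,.068,(x,y),.05);fit(P,.01,.022,(x,y),.07)
togo([.5727,.1062,.043],5)
```

```text
t 22.15 p [571.4 107.3 220. ] yawx 5.11 tilt 0.24 F [-0.2  0.5  0.5] w 87.0 q6 1.48
2371 ctr [574.5 106.1] size [53.1 51.1] ang 4.3 mean [574.9 106.3  62. ] slope deg [-0.5 -0. ]
5051 ctr [574.2 105.7] size [108.8 108.4] ang 49.6 mean [579.8 106.6  15.9] slope deg [0. 0.]
t 22.2 p [571.7 106.1 220.3] yawx 5.01 tilt 0.21 F [-0.5 -0.3  0.4] w 86.9 q6 1.48
slide [  1.6  -0.  177.3] twist 0.01
```

View pics/w16.png

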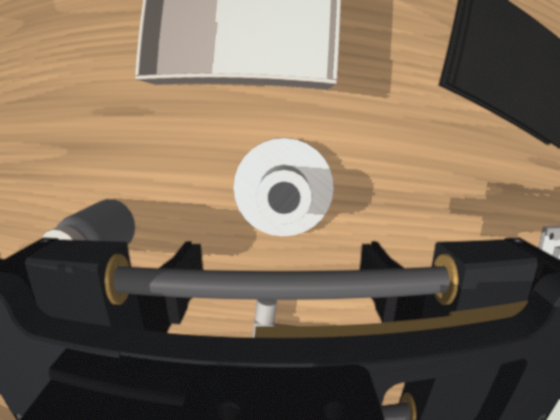

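The head is seen at (283,190), centred at about (574,106). Going down onto the hub.

Request:
step_arm:
  slide:
    - [2.2,0,20]
    - [0,0,35]
    - [0,0,38]
    - [0,0,35]
    - [0,0,27]
    - [0,0,15]
    - [0,0,7]
    - [0,0,0]
    - [0,0,0]
  twist: [0,0,0,0,0,0,0,0,0]

```text
time: 22.95
position: [0.5756, 0.1049, 0.0449]
tool_rot: [0.999, 0.042, -0.0, 0.0]
ft_force: [0.1, -0.3, 1.1]
grip_width: 0.0869
```

Request:
step_arm:
  slide:
    - [0,0,0]
    - [0,0,0]
    - [0,0,0]
    - [0,0,0]
    - [0,0,0]
    - [0,0,0]
    - [0,0,0]
  twist: [0,0,0,0,0,0,0]
  jaw: 45
  force: 40

```text
time: 23.53
position: [0.5757, 0.1057, 0.0452]
tool_rot: [0.999, 0.043, 0.0, 0.0]
ft_force: [-0.2, -0.8, 2.7]
grip_width: 0.0534
```

Run:
```python
from h import *
st()
```

```text
t 23.53 p [575.7 105.7  45.2] yawx 4.95 tilt 0.04 F [-0.2 -0.8  2.7] w 53.4 q6 1.48
```

Request:
step_arm:
  slide:
    - [0,0,-8]
    - [0,0,-20]
    - [0,0,-30]
    - [0,0,-30]
    - [0,0,-30]
    - [0,0,-20]
    - [0,0,-10]
    - [0,0,0]
    - [0,0,0]
  twist: [0,0,0,0,0,0,0,0,0]

```text
time: 24.28
position: [0.5748, 0.1058, 0.1923]
tool_rot: [0.999, 0.043, -0.001, -0.0]
ft_force: [0.0, 0.5, -3.3]
grip_width: 0.0535
```

Run:
```python
from h import *
st();w=snap('wrist','w17');o,M=st()
P=wcloud(w);x,y=o['position'][:2];z=o['position'][2]-.0452
# flange visible points
m=(P[...,2]>z+.008)&(P[...,2]<z+.024)&(np.hypot(P[...,0]-x,P[...,1]-y)<.07)
p=P[m];print(len(p),p.min(0),p.max(0));A=np.c_[p[:,:2]-[x,y],np.ones(len(p))];print(np.degrees(np.linalg.lstsq(A,p[:,2],rcond=None)[0][:2]))
# circle fit on far rim
d=np.hypot(p[:,0]-x,p[:,1]-y);e=p[(p[:,0]-x>.03)]
ang=np.arctan2(e[:,1]-y,e[:,0]-x);
b=np.round(np.degrees(ang)/3).astype(int);E=np.array([e[b==k][np.argmax(np.hypot(*(e[b==k][:,:2]-[x,y]).T))] for k in np.unique(b) if (b==k).sum()>5])
from scipy.optimize import least_squares
s=least_squares(lambda c:np.hypot(E[:,0]-c[0],E[:,1]-c[1])-.055,[x,y],loss='soft_l1',f_scale=.001);print('centre',s.x,'res',np.abs(s.fun).mean(),'tcp',x,y)
togo([.5022,-.3545,.185],5)
```

```text
t 24.28 p [574.8 105.8 192.3] yawx 4.93 tilt 0.06 F [ 0.   0.5 -3.3] w 53.5 q6 1.48
t 24.33 p [574.1 105.8 191.3] yawx 4.93 tilt 0.19 F [ 0.2 -0.2 -3.5] w 53.2 q6 1.48
11384 [0.52444246 0.0525058  0.15415555] [0.6280112  0.16121963 0.17012019]
[-0.46191041  0.00495851]
centre [0.57290424 0.1068168 ] res 0.00017868028396361533 tcp 0.5741256210921074 0.10579906676298931
t 24.33 p [574.1 105.8 191.3] yawx 4.93 tilt 0.19 F [ 0.2 -0.2 -3.5] w 53.2 q6 1.48
slide [-111.2  452.4    6.5] twist -0.07
```

View pics/w17.png

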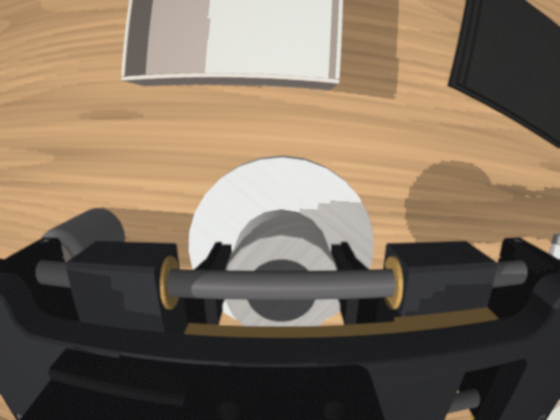

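Request:
step_arm:
  slide:
    - [-2,10,0]
    - [-5,20,0]
    - [-8,33,0]
    - [-8.5,34.5,0]
    - [-8.5,34.5,0]
    - [-8.5,34.5,0]
    - [-8.5,34.5,0]
    - [-8.5,34.5,0]
    - [-8.5,34.5,0]
    - [-8.5,34.5,0]
    - [-8.5,34.5,0]
    - [-8.5,34.5,0]
    - [-8.5,34.5,0]
    - [-7.5,30,0]
    - [-2,10,0]
    - [-1,5.2,0]
    - [0,0,0]
    - [0,0,0]
  twist: [0,0,0,0,0,0,0,0,0,0,0,0,0,0,0,0,0,0]

```text
time: 25.83
position: [0.5036, -0.3538, 0.1915]
tool_rot: [0.999, 0.043, -0.001, -0.002]
ft_force: [-0.6, -0.0, -3.9]
grip_width: 0.053
```

Run:
```python
from h import *
togo([.5028,-.3553,.170],5)
c=snap('scene','s18');o,M=st()
cv2.imwrite('pics/m18.png',cv2.resize(c['color'][100:260,100:290],None,fx=4,fy=3.6))
togo([.5028,-.3553,.170],5)
```

```text
t 25.83 p [ 503.6 -353.8  191.5] yawx 4.93 tilt 0.21 F [-0.6 -0.  -3.9] w 53.0 q6 0.69
slide [-0.8  1.5 21.5] twist -0.07
t 25.88 p [ 503.9 -353.4  191.9] yawx 4.99 tilt 0.18 F [ 0.2 -0.1 -1.7] w 53.2 q6 0.69
t 25.88 p [ 503.9 -353.4  191.9] yawx 4.99 tilt 0.18 F [ 0.2 -0.1 -1.7] w 53.2 q6 0.69
slide [-1.2  1.9 21.9] twist -0.01
```

View pics/m18.png

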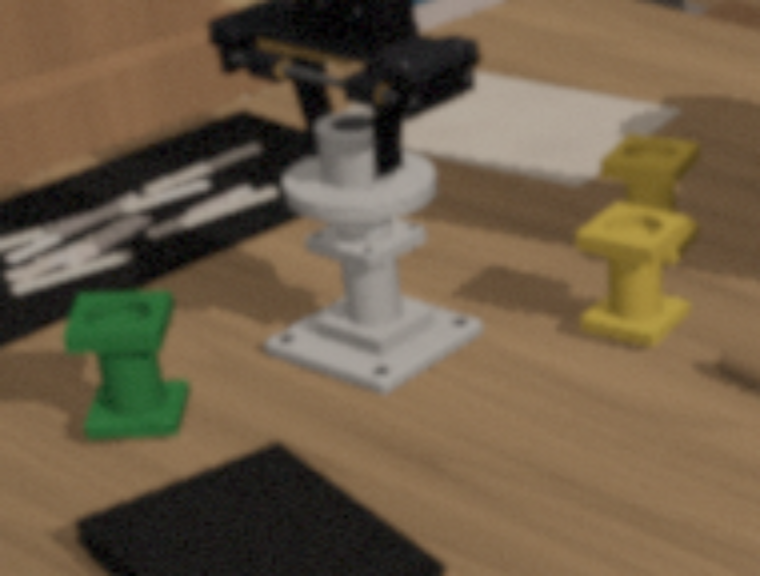

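The head hangs level above the riser's spigot. Lowering.

Request:
step_arm:
  slide:
    - [-1,1.5,6]
    - [0,0,10]
    - [0,0,7]
    - [0,0,2]
    - [0,0,2]
    - [0,0,1.5]
    - [0,0,0]
  twist: [0,0,0,0,0,0,0]

```text
time: 26.47
position: [0.5035, -0.3567, 0.1639]
tool_rot: [0.999, 0.043, -0.0, -0.0]
ft_force: [-0.9, 0.3, -3.4]
grip_width: 0.0532
```

Run:
```python
from h import *
o,M=st();print(o['moment'])
```

```text
t 26.47 p [ 503.5 -356.7  163.9] yawx 4.94 tilt 0.02 F [-0.9  0.3 -3.4] w 53.2 q6 0.69
[-0.06437578  0.13163203 -0.05914212]
```

Request:
step_arm:
  slide:
    - [-0.3,-0.7,1.5]
    - [0,0,1.5]
    - [0,0,1.5]
    - [0,0,1.5]
    - [0,0,1]
    - [0,0,1]
    - [0,0,0]
  twist: [0,0,0,0,0,0,0]

```text
time: 27.05
position: [0.5029, -0.3561, 0.156]
tool_rot: [0.999, 0.043, -0.0, -0.0]
ft_force: [-0.2, -0.1, -2.4]
grip_width: 0.0533
```

Run:
```python
from h import *
o,M=st();print(o['moment'])
```

```text
t 27.05 p [ 502.9 -356.1  156. ] yawx 4.92 tilt 0.03 F [-0.2 -0.1 -2.4] w 53.3 q6 0.69
[-0.09780008  0.19334566  0.02383674]
```

Request:
step_arm:
  slide:
    - [0,0,0.6]
    - [0,0,0.6]
    - [0,0,0.5]
    - [0,0,0]
  twist: [0,0,0,0]

```text
time: 27.38
position: [0.5032, -0.3562, 0.1551]
tool_rot: [0.999, 0.043, 0.0, 0.0]
ft_force: [-0.8, 0.0, 2.0]
grip_width: 0.0536
```

Contact at the expected 155.1 mm. Press slightly, relax the grip, open and withdraw.

Request:
step_arm:
  slide:
    - [0,0,0.6]
    - [0,0,0]
  twist: [0,0]

```text
time: 27.55
position: [0.5032, -0.3562, 0.1551]
tool_rot: [0.999, 0.043, 0.0, 0.0]
ft_force: [-2.7, 1.1, 4.3]
grip_width: 0.0532
```

Request:
step_arm:
  slide:
    - [0,0,0]
    - [0,0,0]
  twist: [0,0]
  force: 5

```text
time: 27.72
position: [0.5033, -0.3562, 0.1551]
tool_rot: [0.999, 0.043, 0.0, 0.0]
ft_force: [-1.7, 1.8, 5.5]
grip_width: 0.0537
```

Request:
step_arm:
  slide:
    - [0,0,0]
    - [0,0,0]
    - [0,0,0]
    - [0,0,0]
    - [0,0,0]
    - [0,0,-10]
    - [0,0,-30]
    - [0,0,-40]
    - [0,0,-40]
    - [0,0,0]
    - [0,0,0]
    - [0,0,0]
  twist: [0,0,0,0,0,0,0,0,0,0,0,0]
  jaw: 87

```text
time: 28.72
position: [0.5028, -0.3558, 0.2742]
tool_rot: [0.999, 0.043, -0.0, 0.0]
ft_force: [-0.3, 0.3, -0.0]
grip_width: 0.087
```

Run:
```python
from h import *
st();w=snap('wrist','w19');c=snap('scene','s19');st()
P=wcloud(w);x,y=.503,-.354
fit(P,.164,.18,(x,y),.05);fit(P,.118,.134,(x,y),.075);fit(P,.009,.019,(x,y),.095)
m3=cv2.resize(c['color'][90:270,120:290],(400,420));cv2.imwrite('pics/m19.png',np.hstack([m3,cv2.resize(w['color'],(400,420))]))
```

```text
t 28.72 p [ 502.8 -355.8  274.2] yawx 4.93 tilt 0.0 F [-0.3  0.3 -0. ] w 87.0 q6 0.69
t 28.82 p [ 502.2 -355.3  272.4] yawx 4.93 tilt 0.21 F [-0.  -0.6 -0.4] w 86.9 q6 0.69
3414 ctr [ 501.8 -355.5] size [52.8 52.3] ang 48.8 mean [ 502.9 -355.2  172. ] slope deg [-0.8 -0. ]
6735 ctr [ 501.5 -355.1] size [109.5 108.8] ang 53.2 mean [ 509.1 -354.7  125.9] slope deg [-0.1 -0. ]
1600 ctr [ 543.2 -352.2] size [ 39.5 120.4] ang 4.4 mean [ 550.3 -351.5   13.9] slope deg [-0.6 -0. ]
```

View pics/m19.png

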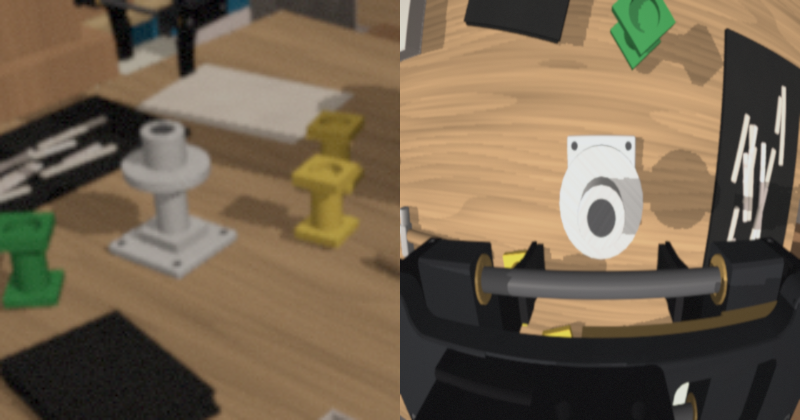

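The head reads top 172.0 mm and flange top 125.9 mm (ideal 172 and 126), level. I'll back off for a side look at the riser's yaw and at the bystanders.

Request:
step_arm:
  slide:
    - [-20,0,0]
    - [-30,0,0]
    - [-30,0,0]
    - [-30,0,0]
    - [-10,0,0]
    - [0,0,0]
    - [0,0,0]
  twist: [0,0,0,0,0,0,0]

```text
time: 29.4
position: [0.3836, -0.3665, 0.2733]
tool_rot: [0.999, 0.042, 0.0, -0.001]
ft_force: [0.7, -0.6, 0.2]
grip_width: 0.0871
```

Run:
```python
from h import *
st();w=snap('wrist','w20');t=snap('top','t20');c=snap('scene','s20')
P=wcloud(w);x,y=.502,-.3545
fit(P,.024,.036,(x,y),.06);fit(P,.009,.019,(x,y),.095);fit(P,.164,.18,(x,y),.05)
P=cloud(c);fit(P,.024,.034,(.507,-.352),.06);fit(P,.009,.018,(.507,-.352),.09)
cv2.imwrite('pics/m20.png',np.hstack([cv2.resize(t['color'],(400,300)),cv2.resize(w['color'],(400,300))]))
P0=cloud(dict(np.load('pics/top0.npz')));P=cloud(t)
for n,Q in(('before',P0),('after',P)):
    print(n);fit(Q,.045,.065,(.759,.168),.14);fit(Q,.11,.13,(.507,.32),.05);fit(Q,.01,.04,(.38,.03),.15)
```

```text
t 29.4 p [ 383.6 -366.5  273.3] yawx 4.84 tilt 0.07 F [ 0.7 -0.6  0.2] w 87.1 q6 0.51Traceback (most recent call last):
  File "<stdin>", line 4, in <module>
  File "h.py", line 30, in fit
    n_,l,s,_=cv2.connectedComponentsWithStats(m.astype(np.uint8));k=1+np.argmax(s[1:,4]);p=P[l==k]
                                                                      ~~~~~~~~~^^^^^^^^^
    return _wrapfunc(a, 'argmax', axis=axis, out=out, **kwds)
    return bound(*args, **kwds)
ValueError: attempt to get argmax of an empty sequence
```

Run:
```python
from h import *
L=lambda f:dict(np.load(f'pics/{f}.npz'))
w,t,c=L('w20'),L('t20'),L('s20')
P=cloud(c)
def tr(*a):
    try: fit(*a)
    except Exception as e: print('none')
tr(P,.024,.034,(.507,-.352),.06);tr(P,.009,.018,(.507,-.352),.09)
s=c['color'][110:240,130:270]
cv2.imwrite('pics/m20.png',np.vstack([np.hstack([cv2.resize(t['color'],(400,300)),cv2.resize(w['color'],(400,300))]),np.hstack([cv2.resize(s,(323,300),interpolation=cv2.INTER_CUBIC),np.zeros((300,477,3),np.uint8)])]))
P0=cloud(L('top0'));P=cloud(t)
for n,Q in(('before',P0),('after',P)):
    print(n);tr(Q,.045,.065,(.759,.168),.14);tr(Q,.11,.13,(.507,.32),.05);tr(Q,.01,.04,(.38,.03),.15)
```

```text
162 ctr [ 504.9 -352.5] size [65.9 69.1] ang 6.7 mean [ 513.6 -343.3   27.9] slope deg [-0.2  0.4]
459 ctr [ 508.2 -351.7] size [121.8 123.2] ang 4.9 mean [ 523.3 -336.8   12.3] slope deg [-0.3  0.1]
before
475 ctr [758.8 168.4] size [152.7 199.4] ang 1.9 mean [757.6 172.3  52.9] slope deg [-0.1  0.1]
399 ctr [507.7 320.2] size [57.3 58.6] ang 2.8 mean [507.3 319.4 119.4] slope deg [0.4 0.9]
929 ctr [379.6   9.3] size [239.4  86.2] ang 86.3 mean [380.4  31.   22.9] slope deg [-1.   0.5]
after
478 ctr [759.  168.7] size [152.5 200.1] ang 1.6 mean [759.2 172.3  52.7] slope deg [-0.2  0. ]
402 ctr [507.8 319.4] size [58.  57.9] ang 11.4 mean [507.4 319.2 119.4] slope deg [0.7 1. ]
926 ctr [379.7   9.2] size [238.9  86.1] ang 86.4 mean [380.5  30.9  22.7] slope deg [-1.5  0.5]
```

View pics/m20.png

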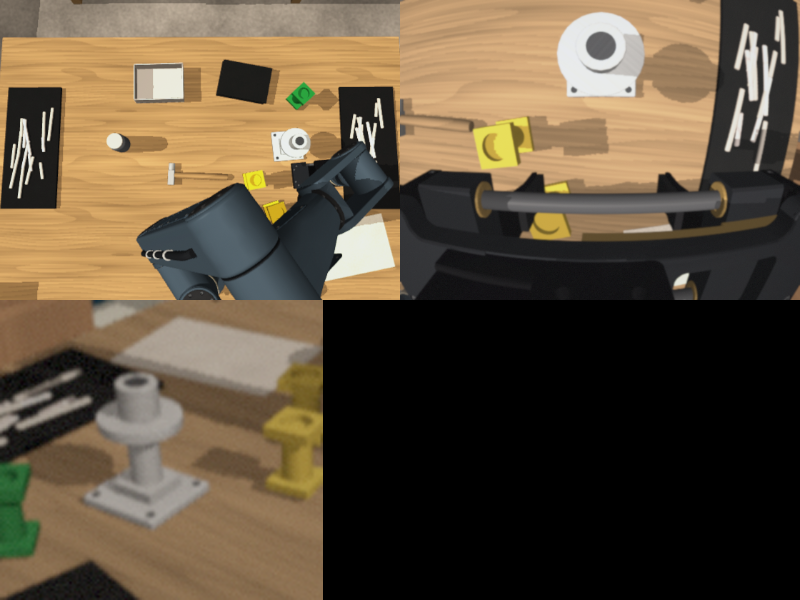

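Run:
```python
from h import *
for f in('s15','s19','s20'):
    P=cloud(dict(np.load(f'pics/{f}.npz')));fit(P,.024,.034,(.507,-.352),.06)
a=cv2.cvtColor(cv2.imread('pics/s15.png'),6).astype(float);b=cv2.cvtColor(cv2.imread('pics/s20.png'),6).astype(float)
A=a[188:206,178:216];B=b[188:206,178:216];print(np.abs(A-B).mean(),cv2.phaseCorrelate(A,B))
```

```text
156 ctr [ 506.4 -352.5] size [68.3 71.4] ang 4.8 mean [ 512.6 -342.9   28.3] slope deg [-0.1  0.7]
168 ctr [ 504.2 -352.4] size [70.7 66.5] ang 1.4 mean [ 512.4 -343.6   27.9] slope deg [ 0.2 -0.2]
162 ctr [ 504.9 -352.5] size [65.9 69.1] ang 6.7 mean [ 513.6 -343.3   27.9] slope deg [-0.2  0.4]
2.4239766081871346 ((0.018839517329070077, -0.07101086190880146), 0.991159293568772)
```

The scene-camera yaw estimates are just noisy. Image correlation shows the riser unchanged (under 0.1 px shift) since before the head went on. Handing in.

Run:
```python
from h import *
print(robot.hand_in())
```

```text
the job is handed in; nothing more can be done
None
```

The stand is built and handed in at about 29.6 s: the riser is turned over and seated on the base plate, and the head is seated on the riser. No verdict was reported.

**How it was turned:** I tipped the riser onto its side in a light pinch. I then swung it up by its spigot flange, regripped it, and lowered it onto the base spigot. At first the 12 N grip was too firm to let it swing, so I relaxed it to 3 N. I also moved it back 90 mm mid-swing to keep clear of the tub.

| Check after release | Measured | Ideal |
|---|---|---|
| Riser top face height | 109.9 mm | 110 mm |
| Riser yaw / plate yaw | 4.9° / 5.0° | equal |
| Head top height | 172.0 mm | 172 mm |
| Head flange top height | 125.9 mm | 126 mm |
| Head flange tilt | about 0.1° | 0° |

- **Bystanders:** the tub, jar and hammer are where they started, within camera noise (under 1 mm). The gripper is open and clear of everything.
- **Checks that disagreed:** after the head went on, the scene camera's yaw readings for the riser scattered from 1.4° to 6.7°, on few points. The same image region matched the picture taken before the head was placed to under 0.1 pixel, so I treat that scatter as noise. A flatness fit on the hub's small top face read 0.8°, against 0.1° on the larger flange.
- **Check that failed:** a last wrist-camera look at the riser's lower flange gave no points, because the head hid it.

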